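# Set the recessed fine-adjust knob of a bench supply

## Robot

A 6-joint arm with a two-finger parallel gripper is mounted at the origin on a cart in front of the work surface, level with it; the furniture and walls round the work are solid. World frame = base frame: x ahead of the robot, y to its left, z up, the work surface at z = 0. Lengths are in m, angles in rad, forces in N, time in s.
With the tool pointing down it reaches from about 0.375 to 0.9 m from the base axis. Payload 3.1 kg.
Tool frame: the origin (TCP) lies on the centre line of the jaws, within the pads' length; the fingertips stand robot.nose_length ahead of it and the grasp point (between the pads) lies 6 mm ahead of it (robot.nose_length is the distance from the TCP to the fingertips, in m); z points along the fingers, y is the line along which they close (so a half turn about z gives the same grasp; the last joint's range is limited). The gripper opens to 87 mm and grips with 3 to 60 N. Pads are 19 mm wide; open, the fingers measure 117 mm over their backs; the gripper's body (75 mm by 190 mm) begins 51 mm behind the grasp point.
Start: joints at [-1.331, 0.527, 1.433, -0, 1.181, -0.178], TCP at [0.254, -0.571, 0.248] pointing down, gripper open.
Joint ranges: [-3.08, 3.08], [-0.75, 2.2], [0.22, 2.44], [-1.43, 4.57], [0, 2.65], [-2.85, 2.85]. Speed limits (rad/s): [2.79, 2.79, 3.14, 3.14, 3.14, 3.14].

## Interface

Orientations are given as a unit quaternion [x, y, z, w].
In Python, from rig import robot gives the robot as it stands.
- The arm moves only by the shell command python3 -m crank 'ROWS' [FORCE]. ROWS is JSON, one flat list of numbers, 7 for each row, row after row: the shift along the tool's x, y, z in mm, then the turn, a rotation vector about the tool's x, y, z in degrees, then the closure in counts, from 0 (fully open) to 255 (shut). In form: [x, y, z, ax, ay, az, fingers, x, y, z, ax, ay, az, fingers, ...]. A call has exactly 5 rows; each row is the pose to reach, as a shift and turn from the pose commanded when the call began, along the tool's axes at that moment; what a row does not reach only later rows make up. A row lasts 1/12 s, in which the tool goes at most 41.7 mm and 7.16 degrees, less where a joint would pass 70% of its speed; a pose out of reach is approached as far as the arm can. A call with a gripper value outside its range is refused whole. The fingers move at their own pace and stop on an object; FORCE is the grip in N (left out, the last holds). Time passes only in rows, so rows that repeat a pose let the fingers close, or fill a call up. It gives the time, the measured TCP pose, the force, the opening and the grip force at its end, in the units of the state.
- robot.get_obs(): the state, without advancing time (a new reading comes with each control period).
- robot.camera(name): name is "scene" or "top" or "wrist"; returns a dict with "pixels" (400x640x3 uint8, red, green, blue), "intrinsics" (3x3 intrinsics, pixels), "extrinsics" (4x4, takes a point from camera to world coordinates); the wrist camera has in their place "mount" (4x4, takes a point from camera to tool coordinates, whose origin is the TCP and whose axes are the flange's). Camera axes: x right, y down, z forward; pixel columns grow to the right and rows downward; lengths in m; the calibration is good to about 2 mm. A picture is of the moment at which its call begins: read the wrist's pose just before it. There is no depth.
- robot.hand_in(): hands the job in; it is judged then, once.
The state is a dict: "time": time; "q": joint angles; "joint_velocities": joint speeds; "joint_torque": joint torques, N m; "position": TCP position; "tool_rot": TCP orientation; "ft_force": force on the tool from outside, world axes, zero at the start; "moment": the same for the moment, N m; "grip_width": finger opening in m; "grip_force": force on a finger pad.
Only numpy, scipy, OpenCV 4.12 (cv2) and the standard library are available. Lean on these libraries where they do the work, as an engineer would, in place of code of your own. Each camera call takes 0.05 s, during which the arm holds its last target. There are 200 camera calls.

## Task

Two grey bench supply modules stand on the worktop; one has its knob sunk in a round well, the other has the same knob standing on top. Turn the sunken knob clockwise until its pointer points at the raised arrow on the ring round the well, then let go and withdraw. Leave the other module's knob as it is.

Things in the scene. Friction and masses are not known exactly. Their poses are not given: they have to be found in the camera images.
- trim_knob: Sunken black knob to turn. Origin: on its axis at the well floor; z up, x along the grip bar to its pointer end. Skirt 36 mm across, 3 mm thick; on it a bar 34 long (x), 12 wide (y), top 21 mm above the origin. The pointer end has a wedge nose (22 mm from the axis) and a white line on top. Friction 0.04 N m, stays where left. Starts 30 to 75 deg counter-clockwise (from above) of the arrow.
- trim_module: Fixed grey case 140x140x55 mm with the sunken knob. Origin: centre of its underside, on the knob's axis. In its flat top (z = 55 mm) is a central round well 88 mm across, 24 mm deep (floor z = 31 mm), with upright wall; the knob's top is 3 mm below the case's top. Each finger has about 38 mm between bar and wall: open the fingers to only 26 to 34 mm before going in.
- index_ring: Flat aluminium ring, 92 mm inside, 114 mm outside, 3 mm thick, fixed on the case's top round the well. One raised black arrow on it, 11 mm wide, 16 mm long, 4 mm high, points inward at the knob. Origin: ring centre, underside (z = 55 mm), on the knob's axis; z up, x from the centre to the arrow.
- plain_knob_pointer (a point): Pointer end of the knob to leave alone: same knob shape, standing on the flat top of a second fixed grey case of 140x140x55 mm without well or ring. The point is 20 mm from that knob's axis, at the height of its bar's top (z = 77 mm).

How it is judged:
At the end, for the whole second after the job is handed in: The sunken knob's pointer points at the ring's arrow within 10 degrees (angle between the x axis of trim_knob and the x axis of index_ring, either way round below 0.175 rad); the robot touches nothing.
It fails at once if the other module's knob was turned (its pointer end moved more than 5 mm) (distance of plain_knob_pointer from where it was at the start of the episode above 0.005 m).
It also fails if it takes over 40 s, if anything falls off the work surface, if the arm or the gripper's body presses on something with over 40 N, if the wrist force passes 120 N, or if a joint passes its speed limit or range.

## Working session

There is one attempt and no reset: what is moved stays moved. The work goes in short steps, Python scripts to look and compute and a shell command to move; the robot and the scene stay as the last step left them, time stands still between calls to the robot, and variables do not carry over. Pictures are saved under pics/ and viewed, at most 10 in all, crops included, and the job is handed in when it is done.

```bash
mkdir -p pics; python3 - <<'E'
from rig import robot
import cv2,numpy as np
print(robot.nose_length); o=robot.get_obs(); print(o['position'],o['tool_rot'],o['time'],o['grip_width'])
for n in ("top","scene"):
    c=robot.camera(n); cv2.imwrite(f"pics/{n}0.png",c["pixels"][:,:,::-1]); np.savez(f"{n}.npz",K=c["intrinsics"],E=c["extrinsics"]); print(c["intrinsics"],c["extrinsics"])
E
```

```text
0.025
[ 0.25348107 -0.57054852  0.2465668 ] [ 9.78256979e-01  2.07393600e-01 -1.47939811e-05 -1.08529124e-03] 0.0 0.08717721173841214
[[361.33238904   0.         322.45713575]
 [  0.         361.33238904 197.62725688]
 [  0.           0.           1.        ]] [[-0.02318318 -0.9960724   0.0854536   0.41894269]
 [-0.99965432  0.0220363  -0.01434016  0.05228873]
 [ 0.01240075 -0.08575651 -0.99623895  1.06399021]
 [ 0.          0.          0.          1.        ]]
[[444.23743922   0.         311.75011497]
 [  0.         444.23743922 203.59813035]
 [  0.           0.           1.        ]] [[-0.76759883 -0.47949946  0.42529086  0.01332478]
 [-0.64060448  0.55280635 -0.53294562  0.67538951]
 [ 0.02044365 -0.68153166 -0.73150301  0.9469988 ]
 [ 0.          0.          0.          1.        ]]
```

View pics/top0.png

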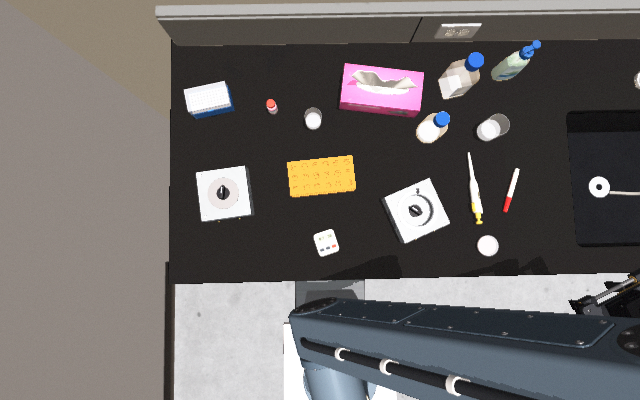

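The top view shows two cases, at about (224,193) and (416,210). I'll enlarge both.

```bash
python3 - <<'E'
import cv2,numpy as np
a=cv2.imread("pics/top0.png")
L=cv2.resize(a[155:230,186:261],(400,400),interpolation=cv2.INTER_CUBIC);R=cv2.resize(a[173:248,378:453],(400,400),interpolation=cv2.INTER_CUBIC)
cv2.imwrite("pics/c.png",np.hstack([L,R]))
E
```

```text
(no output)
```

View pics/c.png

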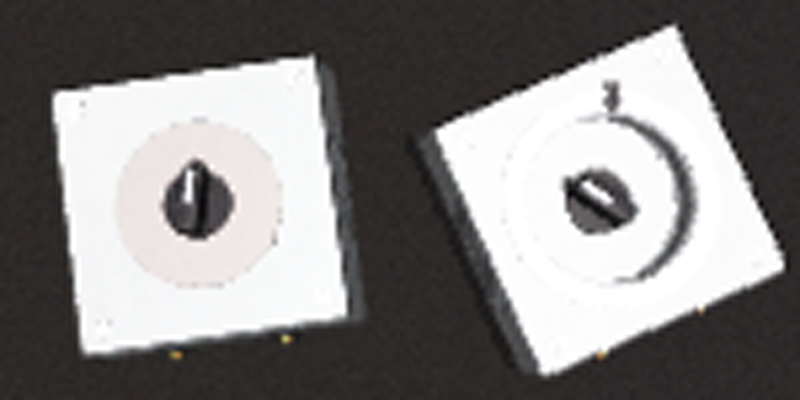

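The right-hand module has the well: in the crop its centre is near (209,199), the arrow near (212,95) above it, and the pointer near (165,182) up-left.

```bash
cat > h.py <<'E'
import numpy as np
from scipy.spatial.transform import Rotation as R
def ray(K,E,p,z):
    d=E[:3,:3]@np.linalg.solve(K,[p[0],p[1],1]); t=E[:3,3]; return t+d*(z-t[2])/d[2]
def ang(v): return np.degrees(np.arctan2(v[1],v[0]))
def rep(o,target,yaw):
    """shift mm in tool axes, turn of tool x to yaw(deg)"""
    r=R.from_quat(o['tool_rot']); x=r.as_matrix()
    print('shift',np.round(x.T@(np.array(target)-o['position'])*1000,1),'toolx',ang(x[:2,0]),'az',-((yaw-ang(x[:2,0])+90)%180-90),
      'tilt',np.round(np.degrees(R.align_vectors([[0,0,-1]],[x[:,2]])[0].as_rotvec()),2))
E
python3 - <<'E'
from h import *
from rig import robot
z=np.load("top.npz");K,E=z['K'],z['E']
f=lambda u,v,h: ray(K,E,((u+.5)/5.333+378-.5,(v+.5)/5.333+173-.5),h)
C=f(209.5,199,.055);A=f(212,95,.06);P=f(167,182,.052);Q=f(235,220,.052);kc=f(200,202,.034)
print(C,A,P,Q,kc,'arrow',ang((A-C)),'ptr',ang(P-Q))
o=robot.get_obs();print(o['q']);rep(o,[C[0],C[1],.2],ang(P-Q))
E
```

```text
[ 0.46508071 -0.2261321   0.055     ] [ 0.51948494 -0.22856855  0.06      ] [ 0.47469377 -0.20487874  0.052     ] [ 0.45384887 -0.2399319   0.052     ] [ 0.46454648 -0.22673992  0.034     ] arrow -2.564229766797912 ptr 59.26152050419627
[-1.33150972e+00  5.28385367e-01  1.43373672e+00 -2.27566440e-05
  1.18141654e+00 -1.78464985e-01]
shift [ 333.2 -228.9   47.2] toolx 23.93588128329331 az -35.32563922090296 tilt [-0.11 -0.03  0.  ]
```

```bash
python3 -m crank '[33,-23,0,0,0,-3.5,167,66,-46,0,0,0,-7,167,100,-69,0,0,0,-10.5,167,133,-92,0,0,0,-14,167,166,-114,0,0,0,-17.5,167]' 10; python3 - <<'E'
from h import *
from rig import robot
o=robot.get_obs();print(o['q'],o['position']);rep(o,[.465,-.2262,.21],59.3)
E
```

```text
time: 0.52
position: [0.3594, -0.3976, 0.2471]
tool_rot: [0.935, 0.355, -0.0, -0.001]
ft_force: [0.7, 0.3, 0.1]
grip_width: 0.0614
grip_force: 0.0
[-1.04449842e+00  4.09050259e-01  1.65558372e+00  1.90953021e-04
  1.07834797e+00 -1.99316638e-01] [ 0.35939196 -0.39756129  0.24709119]
shift [192.7 -58.1  37.3] toolx 41.569454757453514 az -17.730545242546484 tilt [-0.07 -0.03  0.  ]
```

```bash
python3 -m crank '[40,-12,7,0,0,-3.5,167,80,-24,14,0,0,-7,167,120,-36,22,0,0,-10.5,167,160,-48,30,0,0,-14,167,193,-58,37,0,0,-17.7,167]'; python3 -m crank '[0,0,0,0,0,0,167,0,0,0,0,0,0,167,0,0,0,0,0,0,167,0,0,0,0,0,0,167,0,0,0,0,0,0,167]'; python3 - <<'E'
from h import *
from rig import robot
import cv2
o=robot.get_obs();print(o['q'],o['position']);rep(o,[.465,-.2262,.21],59.3)
c=robot.camera("wrist");cv2.imwrite("pics/w1.png",c["pixels"][:,:,::-1]);np.savez("w1.npz",K=c["intrinsics"],M=c["mount"],p=o['position'],r=o['tool_rot']);print(c["mount"])
E
```

```text
time: 0.93
position: [0.4659, -0.2261, 0.21]
tool_rot: [0.869, 0.495, -0.0, -0.0]
ft_force: [-0.2, 0.0, -0.1]
grip_width: 0.0326
grip_force: 0.0
time: 1.35
position: [0.465, -0.2299, 0.2108]
tool_rot: [0.87, 0.492, 0.0, 0.0]
ft_force: [0.8, 0.0, -0.1]
grip_width: 0.0299
grip_force: 0.0
[-6.74745671e-01  4.36090630e-01  1.73691223e+00 -2.70192459e-04
  9.67875223e-01 -1.33481080e-01] [ 0.46499304 -0.22992807  0.21079544]
shift [ 3.2 -1.9  0.8] toolx 58.996591055296626 az -0.30340894470336366 tilt [0.04 0.02 0.  ]
[[ 1.88663825e-04 -9.54819484e-01 -2.97186334e-01  8.23491091e-02]
 [ 9.99998775e-01 -2.81729587e-04  1.53999172e-03  1.46076252e-04]
 [-1.55414028e-03 -2.97186260e-01  9.54818261e-01 -1.37527338e-01]
 [ 0.00000000e+00  0.00000000e+00  0.00000000e+00  1.00000000e+00]]
```

View pics/w1.png

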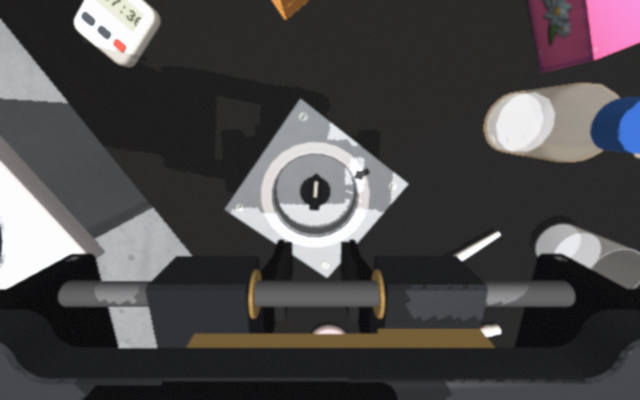

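The wrist view shows the ring round (315,192), the arrow at (361,173) and the pointer upward at about (316,178). I'll enlarge it once for precision.

```bash
python3 - <<'E'
import cv2
a=cv2.imread("pics/w1.png")[130:255,250:390];cv2.imwrite("pics/w1c.png",cv2.resize(a,None,fx=4.8,fy=4.8,interpolation=cv2.INTER_CUBIC))
E
```

```text
(no output)
```

View pics/w1c.png

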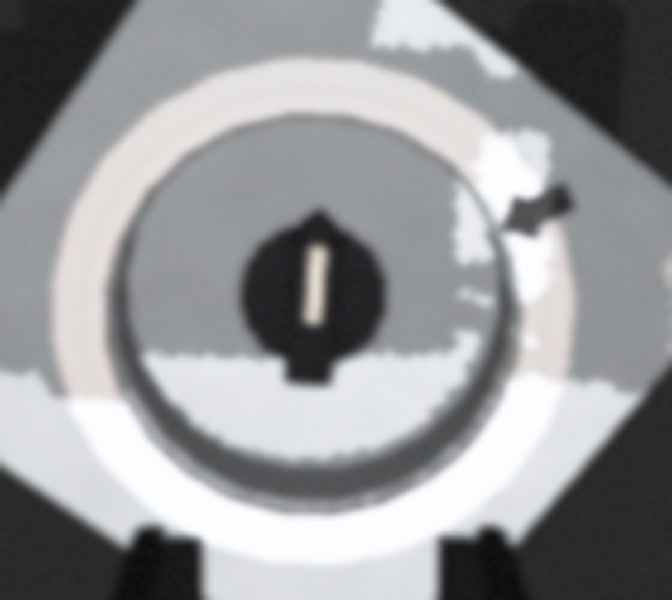

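```bash
python3 - <<'E'
from h import *
from rig import robot
z=np.load("w1.npz");K,M=z['K'],z['M'];T=np.eye(4);T[:3,:3]=R.from_quat(z['r']).as_matrix();T[:3,3]=z['p'];E=T@M
f=lambda u,v,h: ray(K,E,((u+.5)/4.8+250-.5,(v+.5)/4.8+130-.5),h)
ring=np.mean([f(*p,.058) for p in [(52,311),(577,311),(314.5,58),(314.5,565)]],0)
print('diam',np.linalg.norm(f(52,311,.058)-f(577,311,.058)),np.linalg.norm(f(314.5,58,.058)-f(314.5,565,.058)))
a1,a2=f(503,225,.06),f(572,198,.06);n,t=f(319,210,.052),f(309,383,.052);l=f(318,245,.052)-f(313,325,.052)
print('ring',ring,'arrow',ang((a1+a2)/2-ring),ang(a2-a1),'ptr',ang(n-t),ang(l),'knob',t+(n-t)*17/39)
o=robot.get_obs();rep(o,[ring[0],ring[1],.064],ang(n-t))
E
```

```text
diam 0.1154461077043877 0.11552799366501837
ring [ 0.4670281  -0.22569293  0.058     ] arrow -4.11552852053679 -9.082186278032133 ptr 55.72078893538458 55.46998630177799 knob [ 0.46705258 -0.2250727   0.052     ]
shift [  4.7  -0.5 146.8] toolx 58.991094475468046 az 3.2703055400834558 tilt [0.03 0.02 0.  ]
```

```bash
python3 -m crank '[3,0,35,0,0,3,167,5,-0.5,70,0,0,3.3,167,5,-0.5,100,0,0,3.3,167,5,-0.5,100,0,0,3.3,167,5,-0.5,100,0,0,3.3,167]'; python3 - <<'E'
from h import *
from rig import robot
o=robot.get_obs();print(o['position'],o['grip_width']);rep(o,[.467,-.2255,.063],55.7)
E
```

```text
time: 1.82
position: [0.4664, -0.2242, 0.1096]
tool_rot: [0.884, 0.467, -0.001, -0.002]
ft_force: [0.2, -0.3, 0.2]
grip_width: 0.0301
grip_force: 0.0
[ 0.46642099 -0.2241967   0.10963693] 0.030102158101472074
shift [-0.8  1.4 46.6] toolx 55.74165890377066 az 0.041658903770667166 tilt [-0.13 -0.17  0.  ]
```

```bash
python3 -m crank '[0,1,15,0,0,0,167,-0.5,1,30,0,0,0,167,-0.5,1,40,0,0,0,167,-0.5,1,46,0,0,0,167,-0.5,1,46,0,0,0,167]' ; python3 -m crank '[0,0,0,0,0,0,167,0,0,0,0,0,0,230,0,0,0,0,0,0,230,0,0,0,0,0,0,230,0,0,0,0,0,0,230]' 12; python3 - <<'E'
from h import *
from rig import robot
o=robot.get_obs();print(o['position'],o['grip_width'],o['grip_force'],o['moment']);rep(o,[.467,-.2255,.063],55.7)
E
```

```text
time: 2.23
position: [0.4682, -0.2253, 0.0648]
tool_rot: [0.884, 0.468, 0.0, 0.0]
ft_force: [0.4, 0.6, 0.4]
grip_width: 0.0299
grip_force: 0.0
time: 2.65
position: [0.4673, -0.2242, 0.0648]
tool_rot: [0.884, 0.468, -0.001, -0.001]
ft_force: [-2.8, 0.8, 1.6]
grip_width: 0.0126
grip_force: 1.5
[ 0.4672603  -0.22421966  0.06484533] 0.012560391735729485 1.4550379291176796 [ 0.17264131  0.44341641 -0.04252982]
shift [-1.2  0.5  1.8] toolx 55.84715069098675 az 0.1471506909867486 tilt [-0.08 -0.11  0.  ]
```

```bash
python3 -m crank '[0,0,0,0,0,0,240,0,0,0,0,0,5,240,0,0,0,0,0,11,240,0,0,0,0,0,17,240,0,0,0,0,0,23,240]' 15; python3 -m crank '[0,0,0,0,0,6,240,0,0,0,0,0,12,240,0,0,0,0,0,18,240,0,0,0,0,0,24,240,0,0,0,0,0,30,240]'; python3 -m crank '[0,0,0,0,0,4,240,0,0,0,0,0,6.5,240,0,0,0,0,0,6.5,240,0,0,0,0,0,6.5,240,0,0,0,0,0,6.5,240]'; python3 - <<'E'
from h import *
from rig import robot
o=robot.get_obs();print(o['position'],o['grip_width'],o['grip_force'],o['moment'],o['q'][5]);rep(o,[.467,-.2255,.063],-4)
E
```

```text
time: 3.07
position: [0.4679, -0.2249, 0.0649]
tool_rot: [0.96, 0.281, -0.0, 0.0]
ft_force: [-1.3, -0.3, 3.1]
grip_width: 0.0119
grip_force: 15.0
time: 3.48
position: [0.4683, -0.2262, 0.0649]
tool_rot: [1.0, 0.023, 0.0, 0.001]
ft_force: [-2.5, -5.0, 0.7]
grip_width: 0.0121
grip_force: 15.0
time: 3.9
position: [0.4683, -0.2265, 0.0648]
tool_rot: [1.0, -0.032, 0.001, 0.001]
ft_force: [-2.8, -4.3, 1.2]
grip_width: 0.0119
grip_force: 15.0
[ 0.46834146 -0.22650196  0.06484106] 0.011876994263511157 14.969418346881866 [-0.67768481  0.52099658 -0.01727443] 0.9714650149319369
shift [-1.4 -0.9  1.8] toolx -3.612994971882783 az 0.3870050281172155 tilt [0.16 0.05 0.  ]
```

Release to about 30 mm, then go straight up and look.

```bash
python3 -m crank '[0,0,0,0,0,0,167,0,0,0,0,0,0,167,0,0,0,0,0,0,167,0,0,0,0,0,0,167,0,0,0,0,0,0,167]'; python3 -m crank '[0,0,-10,0,0,0,167,0,0,-40,0,0,0,167,0,0,-75,0,0,0,167,0,0,-110,0,0,0,167,0,0,-140,0,0,0,167]'; python3 -m crank '[0,0,0,0,0,0,167,0,0,0,0,0,0,167,0,0,0,0,0,0,167,0,0,0,0,0,0,167,0,0,0,0,0,0,167]';python3 - <<'E'
from h import *
from rig import robot
import cv2
o=robot.get_obs()
c=robot.camera("wrist");np.savez("w2.npz",K=c["intrinsics"],M=c["mount"],p=o['position'],r=o['tool_rot'])
a=c["pixels"][130:255,250:390,::-1];cv2.imwrite("pics/w2c.png",cv2.resize(a,None,fx=4.8,fy=4.8,interpolation=cv2.INTER_CUBIC))
E
```

```text
time: 4.32
position: [0.4681, -0.2247, 0.0645]
tool_rot: [0.999, -0.032, 0.0, -0.0]
ft_force: [-0.3, -0.4, 0.4]
grip_width: 0.029
grip_force: 0.0
time: 4.73
position: [0.4682, -0.2247, 0.2072]
tool_rot: [0.999, -0.032, 0.001, 0.0]
ft_force: [0.7, 0.3, 0.2]
grip_width: 0.0301
grip_force: 0.0
time: 5.15
position: [0.4672, -0.2242, 0.2032]
tool_rot: [0.999, -0.032, -0.001, -0.001]
ft_force: [0.1, 0.0, 0.4]
grip_width: 0.0302
grip_force: 0.0
```

View pics/w2c.png

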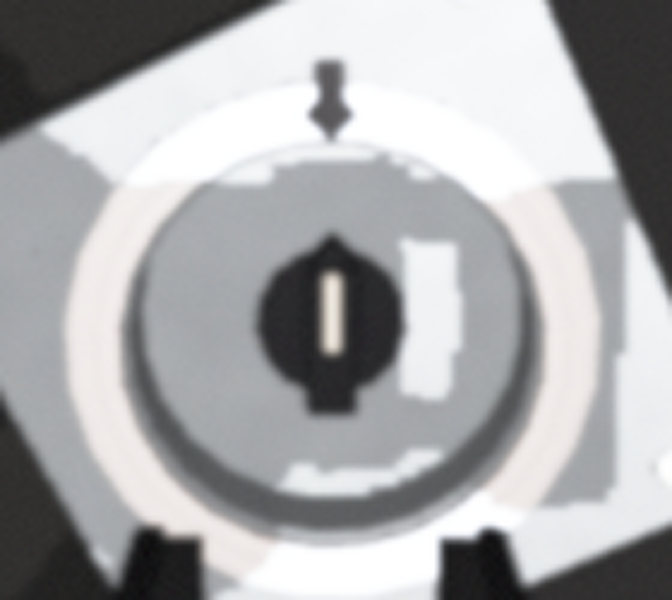

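The pointer nose at (332,237) and the line at x≈331 are in line with the arrow tip at (330,138), and the gripper is clear of everything.

```bash
python3 -c "
from rig import robot
print(robot.hand_in())"
```

```text
the job is handed in; nothing more can be done
None
```

I turned the sunken knob about 60° clockwise until its pointer lined up with the ring's arrow in the last wrist picture. I then released it, withdrew the arm clear of everything and handed the job in at about 5 s. The other module was never approached; no verdict came back at hand-in.

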